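Centre the lens carriage on the imaging platen by feel

TASK

Centre the close-up lens carriage on the index line of the imaging platen by light taps of the fingertips from opposite ends. First push it left until you feel its key stop against the left end of its slot, then from the other side push it right until it stops against the right end, then tap it back until it is centred on the line midway between the two ends, within about 2 mm. Push gently throughout (about 5 to 12 N at a stop, never more than 20 N), do not lift the carriage, and leave the specimen, the vial and the loupe where they are.

Things in the scene. Friction and masses are not known exactly. Their poses are not given: they have to be found in the camera images.
- mark (a point): The mark: centre of the platen's top face (22 mm above the table), where the lens must be centred. Platen axes: z up, +y along the slot to its LEFT end (left as the robot sees it), x across the slot. The slot's middle is exactly here. A black index line runs along x through it, drawn only 54 to 70 mm from the middle; shorter ticks stand 12.5 and 25 mm to either side of it.
- platen: Fixed flat aluminium slab lying on the table, 150 mm (x) by 280 mm (y) by 22 mm high, turned up to 0.3 rad; origin at the centre of its underside, axes as the mark's. A slot 15 mm wide, 12 mm deep and 90 mm long runs along y in the middle of its top, mostly hidden under the carriage.
- carriage_center (a point): Centre of the lens carriage, a loose dark steel sled 92 x 92 mm, 24 mm high, with a round lens 7 mm proud of its top; 0.42 to 0.78 kg. It lies on the platen, so this point is 34 mm above the table; axes as the platen's within 0.1 rad. Too wide to grip: push its flat end faces, 46 mm from here along +y and -y, with closed fingertips lowered beside them to some 8 mm above the platen.
- carriage: The same carriage; origin at the centre of its underside. A key below, 40 mm long, 12 mm wide, 9 mm deep, runs in the slot (1.5 mm play each side), so it slides only along y: 25 mm either way from the mark, 50 mm in all, to rigid ends where the force rises steeply. Dry friction (1 to 4 N to slide it) holds it where it is left. White lines amid its front and back edges show its middle.
- left_end: Steel plug that closes the slot at its left (+y) end; the origin is the bottom of the slot at the slot's end face, 45 mm to the left (+y) of the mark and 12 mm below it. The plug runs 95 mm outward, flush with the platen's top.
- right_end: Steel plug that closes the slot at its right (-y) end; the origin is the bottom of the slot at the slot's end face, 45 mm to the right (-y) of the mark and 12 mm below it. The plug runs 95 mm outward, flush with the platen's top.
- foam_block1: Bystander: pinned beetle on a white foam block 24 by 30 by 18 mm, pin top at 52 mm; origin at the centre of the underside.
- vial2: Bystander: upright glass vial, 21 mm wide, 70 mm high; origin at the centre of the underside.
- loupe: Bystander: folding pocket loupe, 26 by 67 by 16 mm, lying flat; origin at the centre of the underside.
Things that resemble listed ones, but are neither listed nor needed, are in the scene too. Of the things like the carriage, leave any that is brown, pink or purple; of the rest the larger one is meant.

How it is judged (in metres and radians):
On the way, in this order (a step that is already met when the one before it is completed fails the run):
1. the carriage's key is pressed lightly (more than 2 N) against the left end of the slot (contact force between carriage and left_end above 2 N), for 0.05 s.
2. then the key is pressed lightly (more than 2 N) against the right end of the slot (contact force between carriage and right_end above 2 N), for 0.05 s.
At the end, for the whole second after the job is handed in: The carriage lies flat on the platen with its key in the slot, at rest, its centre within 2.2 mm of the index line along the slot (y of carriage in the frame of mark between -0.0022 and 0.0022 m and z of carriage in the frame of mark below 0.002 m and x of carriage in the frame of mark between -0.004 and 0.004 m and angle between carriage's own z axis and vertical below 0.04 rad and linear speed of carriage below 0.005 m/s); the robot touches nothing.
It fails at once if the robot presses on the carriage with more than 20 N (contact force between the arm and carriage above 20 N).
It fails at once if the fingers press on the carriage with more than 20 N (contact force between the fingers and carriage above 20 N).
It fails at once if the carriage is rammed against an end of the slot (more than 20 N) (contact force between carriage and left_end above 20 N or contact force between carriage and right_end above 20 N).
It fails at once if the carriage is lifted or tipped up (more than 5 mm or 0.15 rad) (z of carriage in the frame of mark above 0.005 m or angle between carriage's own z axis and vertical above 0.15 rad).
It fails at once if the specimen, the vial or the loupe is moved more than 15 mm (distance of any of foam_block1, vial2, loupe from where it was at the start of the episode above 0.015 m).
It also fails if it takes over 61 s, if anything falls off the work surface, if the arm or the gripper's body presses on something with over 40 N, if the wrist force passes 120 N, or if a joint passes its speed limit or range.

ROBOT

A 7-joint arm with a two-finger parallel gripper is mounted at the origin on a cart in front of the work surface, level with it; the furniture and walls round the work are solid. World frame = base frame: x ahead of the robot, y to its left, z up, the work surface at z = 0. Lengths are in mm, angles in rad, forces in N, time in s.
With the tool pointing down it reaches from about 425 to 875 mm from the base axis. Payload 4.7 kg.
Tool frame: the origin (TCP) lies at the very end of the fingers, on their centre line; the grasp point (between the pads) lies 19 mm behind it; z points along the fingers, y is the line along which they close (so a half turn about z gives the same grasp; the last joint's range is limited). The gripper opens to 85 mm and grips with 20 to 120 N. Pads are 22 mm wide; open, the fingers measure 114 mm over their backs; the gripper's body (76 mm by 85 mm) begins 54 mm behind the grasp point. The pads swing forward as they close: fully open they stand 13 mm farther back than shut.
Start: joints at [1.159, 0.321, -0.07, 1.45, 0.023, 1.371, -0.057], TCP at [268.465, -591.989, 231.349] pointing down, gripper open.
Joint ranges: [-2.86, 2.86], [-0.3, 2.09], [-1.38, 1.24], [0.06, 2.45], [-1.56, 4.7], [0.09, 2.05], [-2.69, 2.69]. Speed limits (rad/s): [2.57, 2.57, 3.14, 3.14, 3.14, 3.14, 3.14].

INTERFACE

Orientations are given as a unit quaternion [w, x, y, z].
In Python, from bench import r gives the robot as it stands.
- The arm moves only by the shell command python3 -m inch 'ROWS' [FORCE]. ROWS is JSON, a list of rows, each a list of 3 entries, a list of its own where there are three numbers: the turn, a rotation vector about the tool's x, y, z in degrees, then the shift along the tool's x, y, z in mm, then the finger opening in mm, from 0 to 85.4. In form: [[[wx, wy, wz], [x, y, z], fingers], ...]. A call has 1 to 5 rows; each row shifts and turns the commanded pose from where the row before left it, along the tool's axes as they then stand; what a row does not reach is not made up. A row lasts 1/12 s, in which the tool goes at most 41.7 mm and 7.16 degrees, less where a joint would pass 70% of its speed; a pose out of reach is approached as far as the arm can. A call is refused whole if a number of a shift passes 41.7 or a number of a turn 7.16, either way. A call with a gripper value outside its range is refused whole. The fingers move at their own pace and stop on an object; FORCE is the grip in N (left out, the last holds). Time passes only in rows, so rows that do not move let the fingers close. It gives the time, the measured TCP pose, the force, the opening and the grip force at its end, in the units of the state.
- r.read_state(): the state, without advancing time (a new reading comes with each control period).
- r.camera(name): name is "scene" or "top" or "wrist"; returns the picture (480x640x3 uint8, blue, green, red); there is no depth.
- r.get_calibration(name): a dict with "fx", "fy", "cx", "cy" (pixels), "rvec" (rotation vector, rad) and "tvec" (3), from world to camera coordinates, as OpenCV has them; the wrist camera has in their place "mount" (4x4, takes a point from camera to tool coordinates, whose origin is the TCP and whose axes are the flange's). Camera axes: x right, y down, z forward; pixel columns grow to the right and rows downward; lengths in mm; the calibration is good to about 2 mm. A picture is of the moment at which its call begins: read the wrist's pose just before it. get_calibration takes no time and is no camera call.
- r.sign_off(): hands the job in; it is judged then, once.
The state is a dict: "time": time; "q": joint angles; "joint_velocities": joint speeds; "effort": joint torques, N m; "ee_pos": TCP position; "tcp_rot": TCP orientation; "contact_force": force on the tool from outside, world axes, zero at the start; "ft_torque": the same for the moment, N m; "gripper_width": finger opening in mm; "grasp_force": force on a finger pad.
Only numpy, scipy, OpenCV 4.12 (cv2) and the standard library are available. Lean on these libraries where they do the work, as an engineer would, in place of code of your own. Each camera call takes 0.05 s, during which the arm holds its last target. There are 200 camera calls.

## Working session

There is one attempt and no reset: what is moved stays moved. The work goes in short steps, Python scripts to look and compute and a shell command to move; the robot and the scene stay as the last step left them, time stands still between calls to the robot, and variables do not carry over. Pictures are saved under pics/ and viewed, at most 10 in all, crops included, and the job is handed in when it is done.

```bash
mkdir -p pics; ls
python3 - <<'E'
from bench import r
import cv2
for n in("scene","top"):
    cv2.imwrite(f"pics/{n}0.png",r.camera(n)); print(n,r.get_calibration(n))
print(r.get_calibration("wrist"))
print(r.read_state())
E
```

```text
pics
scene {'fx': 620.1167553979682, 'fy': 620.1167553979682, 'cx': 312.79652278394764, 'cy': 241.48351539039646, 'rvec': array([ 0.66074809, -2.54457676,  1.26543669]), 'tvec': array([ 497.77944683,  171.59941858, 1004.29931677])}
top {'fx': 495.2592697841426, 'fy': 495.2592697841426, 'cx': 326.1513283078551, 'cy': 240.60709728798977, 'rvec': array([ 2.19099682, -2.19270433,  0.06213837]), 'tvec': array([  73.47560822,  539.72397467, 1225.02527928])}
{'fx': 334.4191051735596, 'fy': 334.4191051735596, 'cx': 318.70984808096574, 'cy': 239.9620358692931, 'mount': array([[ 5.23569816e-04, -9.52389962e-01, -3.04882087e-01,
         7.73399298e+01],
       [ 9.99999510e-01,  2.42648654e-04,  9.59300102e-04,
         8.89638415e-01],
       [-8.39648560e-04, -3.04882440e-01,  9.52389622e-01,
        -1.42028627e+02],
       [ 0.00000000e+00,  0.00000000e+00,  0.00000000e+00,
         1.00000000e+00]])}
{'time': 0.1, 'q': array([ 1.15911644,  0.32173293, -0.07007364,  1.45158019,  0.02256694,
        1.37081049, -0.05690544]), 'joint_velocities': array([-5.50726392e-05, -1.97196292e-03,  6.07333602e-04, -1.05541362e-03,
        2.81566700e-04,  9.20307863e-04,  6.02124101e-04]), 'effort': array([ 2.17406350e-04, -4.94876897e+01, -3.83934360e-01, -3.15208912e+01,
        1.28567044e-02,  7.48474966e-03,  1.21169779e-05]), 'ee_pos': array([ 268.22491586, -591.53058105,  230.32948765]), 'tcp_rot': array([-8.44992309e-04,  9.77423398e-01,  2.11288287e-01, -2.16813282e-04]), 'contact_force': array([0.67034467, 0.15167668, 0.34987753]), 'ft_torque': array([ 0.00451148,  0.01348678, -0.00238097]), 'grasp_force': 0.0, 'gripper_width': 85.44910893087685}
```

View pics/top0.png

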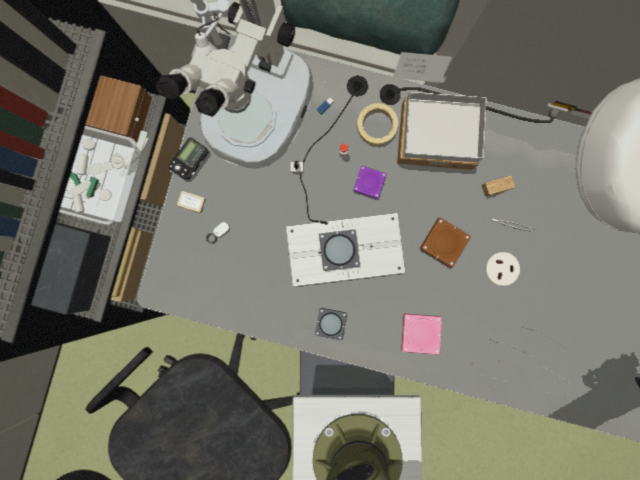

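View pics/scene0.png

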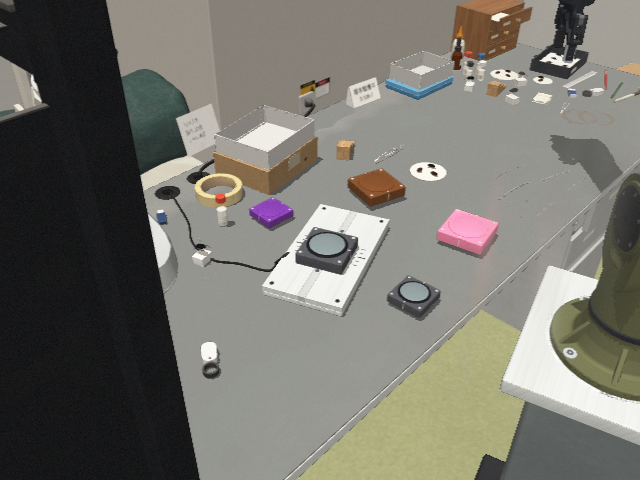

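The top view shows the white platen at about (346,250), with the dark carriage on it at (340,250). The small dark lookalike is at (331,323), and the vial, foam block and loupe are well clear, at the left and top. The scene view agrees: carriage at (327,250), cable touching the platen's far left corner.

```bash
cat > h.py <<'E'
from bench import r
import cv2, numpy as np
from scipy.spatial.transform import Rotation as R
def cam(n,s=None):
    c=r.get_calibration(n); K=np.array([[c['fx'],0,c['cx']],[0,c['fy'],c['cy']],[0,0,1]])
    if n=="wrist":
        q=s['tcp_rot']; T=np.eye(4); T[:3,:3]=R.from_quat([q[1],q[2],q[3],q[0]]).as_matrix(); T[:3,3]=s['ee_pos']
        W=np.linalg.inv(T@c['mount']); return K,W[:3,:3],W[:3,3]
    return K,R.from_rotvec(c['rvec']).as_matrix(),c['tvec']
def ray(n,px,z,s=None):
    K,Rm,t=cam(n,s); px=np.atleast_2d(px).astype(float)
    d=np.c_[px,np.ones(len(px))]@np.linalg.inv(K).T@Rm; o=-Rm.T@t
    return o+d*((z-o[2])/d[:,2])[:,None]
def rect(mask,n,z,near,s=None):
    cs=cv2.findContours(mask,cv2.RETR_EXTERNAL,cv2.CHAIN_APPROX_NONE)[0]
    cs=[c for c in cs if cv2.contourArea(c)>200 and cv2.pointPolygonTest(cv2.convexHull(c),near,False)>=0]
    c=max(cs,key=cv2.contourArea); p=ray(n,c.reshape(-1,2),z,s)[:,:2].astype(np.float32)
    return cv2.minAreaRect(p)
E
python3 - <<'E'
from h import *
I=cv2.imread("pics/top0.png"); g=I.min(2)
w=(g>150).astype(np.uint8)*255; w[:205]=0; w[295:]=0; w[:,:280]=0; w[:,412:]=0
print("platen",rect(w,"top",22,(346.,262.)))
d=((I.max(2)<90)*255).astype(np.uint8); d[:226]=0;d[274:]=0;d[:,:312]=0;d[:,368:]=0
d=cv2.morphologyEx(d,cv2.MORPH_OPEN,np.ones((4,4)))
print("carr",rect(d,"top",46,(340.,250.)))
cv2.imwrite("pics/c1.png",np.hstack([cv2.resize(I[200:300,280:415],None,fx=5,fy=5,interpolation=cv2.INTER_CUBIC)]))
s=r.read_state();q=s['tcp_rot'];print(R.from_quat([q[1],q[2],q[3],q[0]]).as_matrix().round(3))
E
```

```text
platen ((518.6779174804688, 26.47833251953125), (152.20620727539062, 282.2822265625), 6.8859148025512695)Traceback (most recent call last):
  File "<stdin>", line 7, in <module>
  File "h.py", line 17, in rect
    c=max(cs,key=cv2.contourArea); p=ray(n,c.reshape(-1,2),z,s)[:,:2].astype(np.float32)
ValueError: max() iterable argument is empty
```

Run:
```python
from h import *
I=cv2.imread("pics/top0.png"); 
d=((I.min(2)<110)*255).astype(np.uint8); d[:226]=0;d[274:]=0;d[:,:312]=0;d[:,368:]=0
d=cv2.morphologyEx(d,cv2.MORPH_CLOSE,np.ones((5,5)));d=cv2.morphologyEx(d,cv2.MORPH_OPEN,np.ones((9,9)))
rc=rect(d,"top",46,(340.,250.));print("carr",rc)
a=np.radians(6.886);m=np.array([518.7,26.5]);u=np.array([-np.sin(a),np.cos(a)]);x=np.array([np.cos(a),np.sin(a)])
p=np.array(rc[0])-m;print("carr in mark x,y",p@x,p@u)
s=r.read_state();q=s['tcp_rot'];print(R.from_quat([q[1],q[2],q[3],q[0]]).as_matrix().round(3))
for v in(-46-22,46+22): print(v,m+u*v)
cv2.imwrite("pics/c1.png",cv2.resize(I[200:300,280:415],None,fx=5,fy=5,interpolation=cv2.INTER_CUBIC))
```

```text
Traceback (most recent call last):
  File "h.py", line 17, in rect
    c=max(cs,key=cv2.contourArea); p=ray(n,c.reshape(-1,2),z,s)[:,:2].astype(np.float32)
ValueError: max() iterable argument is empty
```

Run:
```python
from h import *
I=cv2.imread("pics/top0.png"); 
cv2.imwrite("pics/c1.png",cv2.resize(I[200:300,280:415],None,fx=5,fy=5,interpolation=cv2.INTER_CUBIC))
d=((I.max(2)<110)*255).astype(np.uint8); d[:226]=0;d[276:]=0;d[:,:312]=0;d[:,368:]=0
n,l,st,_=cv2.connectedComponentsWithStats(d); k=1+st[1:,4].argmax(); print(st[k])
ys,xs=np.where(l==k)
rc=cv2.minAreaRect(ray("top",np.c_[xs,ys],46)[:,:2].astype(np.float32));print("carr",rc)
a=np.radians(6.886);m=np.array([518.7,26.5]);u=np.array([-np.sin(a),np.cos(a)]);x=np.array([np.cos(a),np.sin(a)])
p=np.array(rc[0])-m;print("carr in mark x,y",p@x,p@u)
s=r.read_state();q=s['tcp_rot'];print(R.from_quat([q[1],q[2],q[3],q[0]]).as_matrix().round(3))
for v in(-46-22,46+22): print(v,m+u*v)
```

```text
[320 231  40  40 620]
carr ((514.7643432617188, 42.87547302246094), (88.40933227539062, 90.79874420166016), 7.375332355499268)
carr in mark x,y -1.9439423349952316 16.729213934585754
[[ 0.911  0.413 -0.001]
 [ 0.413 -0.911  0.002]
 [-0.    -0.002 -1.   ]]
-68 [526.8528096  -41.00949337]
68 [510.5471904   94.00949337]
```

View pics/c1.png

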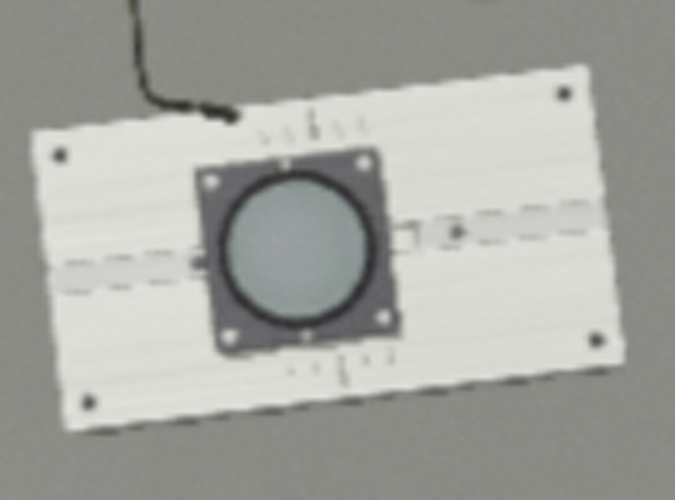

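The crop shows the carriage left of the index line. Its white middle marks are near (286,162) and (306,335) in the crop and the index line is at (312,122)/(343,370), so it sits about 15 mm left. I'll align the tool with the platen, close the fingers and traverse high.

```bash
python3 -m inch '[[[0,0,5.84],[0,0,0],0],[[0,0,5.84],[0,0,0],0],[[0,0,5.84],[0,0,0],0],[[0,0,0],[10,-16,0],0],[[0,0,0],[20,-32,0],0]]' 20
python3 -m inch '[[[0,0,0],[20,-32,0],0],[[0,0,0],[20,-32,0],0],[[0,0,0],[20,-32,0],0],[[0,0,0],[20,-32,0],0],[[0,0,0],[20,-32,0],0]]'
python3 -m inch '[[[0,0,0],[20,-32,0],0],[[0,0,0],[20,-32,0],0],[[0,0,0],[20,-32,0],0],[[0,0,0],[20,-32,0],0],[[0,0,0],[20,-32,0],0]]'
python3 -m inch '[[[0,0,0],[20,-32,0],0],[[0,0,0],[10,-16,0],0],[[0,0,0],[0,0,0],0],[[0,0,0],[0,0,0],0]]'
cat >> h.py <<'E'
A=np.radians(6.886);M=np.array([518.7,26.5])
def rel():
    s=r.read_state();q=s['tcp_rot'];m=R.from_quat([q[1],q[2],q[3],q[0]]).as_matrix()
    d=s['ee_pos'][:2]-M; f=s['contact_force']
    x=np.array([np.cos(A),np.sin(A)]);u=np.array([-x[1],x[0]])
    print("t %.2f x %.2f y %.2f z %.2f  Fx %.1f Fy %.1f Fz %.1f"%(s['time'],d@x,d@u,s['ee_pos'][2],f[:2]@x,f[:2]@u,f[2]),"yaw err deg %.2f"%(np.degrees(np.arctan2(m[1,0],m[0,0])-A)),"w %.1f"%s['gripper_width'],"z",m[:,2].round(4))
    return s
E
python3 -c "
from h import *
rel()"
```

```text
time: 0.52
ee_pos: [288.5, -543.7, 230.0]
tcp_rot: [0.0, 0.998, 0.056, -0.001]
contact_force: [1.0, 0.1, -0.3]
gripper_width: 25.9
grasp_force: 0.0
time: 0.93
ee_pos: [372.9, -368.0, 230.9]
tcp_rot: [-0.0, 0.998, 0.06, -0.0]
contact_force: [1.4, 0.2, -0.5]
gripper_width: 0.1
grasp_force: 0.0
time: 1.35
ee_pos: [452.9, -197.2, 231.1]
tcp_rot: [0.0, 0.998, 0.06, -0.0]
contact_force: [1.2, 0.1, 0.3]
gripper_width: 0.1
grasp_force: 0.0
time: 1.68
ee_pos: [476.8, -146.8, 231.0]
tcp_rot: [0.0, 0.998, 0.062, -0.0]
contact_force: [-0.1, -0.2, 0.8]
gripper_width: -0.3
grasp_force: 0.0
t 1.68 x -62.34 y -167.02 z 230.99  Fx -0.2 Fy -0.2 Fz 0.8 yaw err deg 0.17 w -0.3 z [-8.e-04 -3.e-04 -1.e+00]
```

```bash
python3 -m inch '[[[0,0,0],[15,-24,0],0],[[0,0,0],[20,-34,0],0],[[0,0,0],[18,-28,0],0],[[0,0,0],[8,-13,0],0],[[0,0,0],[0,0,0],0]]'
python3 -m inch '[[[0,0,0],[0,0,0],0],[[0,0,0],[0,0,0],0]]' >/dev/null
cat > look.py <<'E'
from h import *
import sys
def look(name):
    s=rel(); I=r.camera("wrist"); cv2.imwrite(f"pics/{name}.png",I); np.save(f"pics/{name}.npy",np.r_[s['ee_pos'],s['tcp_rot']])
look(sys.argv[1])
E
python3 look.py w1
```

```text
time: 2.1
ee_pos: [526.2, -39.3, 231.1]
tcp_rot: [-0.001, 0.998, 0.062, 0.0]
contact_force: [0.5, 0.8, 1.1]
gripper_width: -0.0
grasp_force: 0.0
t 2.27 x -2.45 y -71.66 z 230.89  Fx -0.5 Fy 0.0 Fz -0.4 yaw err deg -0.20 w 0.0 z [-0.0011 -0.0012 -1.    ]
```

View pics/w1.png

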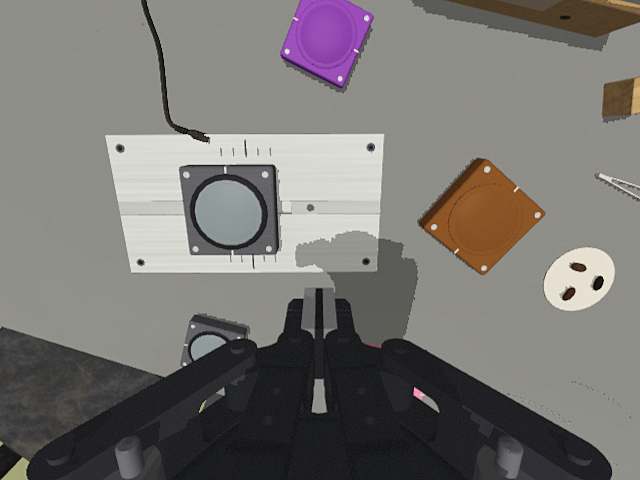

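The wrist view shows the platen with corners near (106,135), (384,134), (377,272) and (132,272). The index line is at (246,148)/(253,262), and the carriage's white marks are at (225,170)/(232,255).

Run:
```python
from h import *
v=np.load("pics/w1.npy"); s={'ee_pos':v[:3],'tcp_rot':v[3:]}
c=ray("wrist",[(106,135),(384,134),(377,272),(132,272)],22,s)[:,:2]; print(c.mean(0)); 
il=ray("wrist",[(246,148),(253,262)],22,s)[:,:2]; cm=ray("wrist",[(225,170),(231.5,255)],46,s)[:,:2]
x=np.array([np.cos(A),np.sin(A)]);u=np.array([-x[1],x[0]])
for n,p in(("corners",c),("index",il),("carr",cm)): print(n,((p-M)@x).round(1),((p-M)@u).round(1))
e=c[0]-c[1]+c[3]-c[2]; print("angle",np.degrees(np.arctan2(-e[0],e[1])))
```

```text
[517.90614152  26.41466301]
corners [ 73.7  73.8 -75.8 -74.8] [ 139.2 -138.8 -139.3  139. ]
index [ 60.7 -63.1] [0.1 0.9]
carr [ 41.3 -45.7] [16.7 17.7]
angle 6.791887441818059
```

```bash
python3 -m inch '[[[0,0,0],[0,0,30],0],[[0,0,0],[0,0,40],0],[[0,0,0],[0,0,40],0],[[0,0,0],[0,0,40],0],[[0,0,0],[0,0,25],0]]' >/dev/null
python3 -m inch '[[[0,0,0],[1,0,15],0],[[0,0,0],[1,0,8],0],[[0,0,0],[0,0,0],0],[[0,0,0],[0,0,0],0],[[0,0,0],[0,0,0],0]]' >/dev/null
python3 -c "
from h import *
rel()"
```

```text
t 3.15 x 1.59 y -69.94 z 34.78  Fx 0.2 Fy 0.1 Fz 1.1 yaw err deg -0.06 w -0.4 z [ 2.5e-03 -8.0e-04 -1.0e+00]
```

```bash
python3 -m inch '[[[0,0,0],[0,-2,4],0],[[0,0,0],[0,-4,0],0],[[0,0,0],[0,-4,0],0],[[0,0,0],[0,-2,0],0],[[0,0,0],[0,0,0],0]]' >/dev/null;python3 -c "
from h import *
rel()"
for i in 1 ; do python3 -m inch '[[[0,0,0],[0,-1,0],0],[[0,0,0],[0,-1,0],0],[[0,0,0],[0,-1,0],0],[[0,0,0],[0,-1,0],0],[[0,0,0],[0,-1,0],0]]'>/dev/null; python3 -c "
from h import *
rel()"; done
```

```text
t 3.57 x 0.72 y -56.05 z 29.61  Fx 0.5 Fy 0.4 Fz 0.2 yaw err deg 0.08 w -0.0 z [ 5.e-04  1.e-04 -1.e+00]
t 3.98 x 0.49 y -52.07 z 29.28  Fx -0.5 Fy -0.3 Fz 0.1 yaw err deg -0.02 w 0.1 z [-0.e+00 -1.e-04 -1.e+00]
```

```bash
python3 -m inch '[[[0,0,0],[0,-1,0],0],[[0,0,0],[0,-1,0],0],[[0,0,0],[0,-1,0],0],[[0,0,0],[0,-1,0],0],[[0,0,0],[0,-1,0],0]]'>/dev/null; python3 -c "
from h import *
rel()"
python3 -m inch '[[[0,0,0],[0,-1,0],0],[[0,0,0],[0,-1,0],0],[[0,0,0],[0,-1,0],0],[[0,0,0],[0,-0.5,0],0]]'>/dev/null; python3 -c "
from h import *
rel()"
```

```text
t 4.40 x 0.49 y -46.96 z 29.28  Fx -0.6 Fy -0.2 Fz 0.6 yaw err deg -0.01 w -0.0 z [-0.e+00 -1.e-04 -1.e+00]
t 4.73 x 0.50 y -43.38 z 29.30  Fx -0.1 Fy -0.9 Fz -0.4 yaw err deg -0.00 w -0.1 z [ 0. -0. -1.]
```

```bash
echo 'from h import *
rel()'>st.py
python3 -m inch '[[[0,0,0],[0,-0.7,0],0],[[0,0,0],[0,-0.7,0],0],[[0,0,0],[0,-0.6,0],0]]'>/dev/null; python3 st.py
python3 -m inch '[[[0,0,0],[0,-0.7,0],0],[[0,0,0],[0,-0.7,0],0],[[0,0,0],[0,-0.6,0],0]]'>/dev/null; python3 st.py
```

```text
t 4.98 x 0.48 y -41.55 z 29.28  Fx 0.2 Fy 0.3 Fz 0.3 yaw err deg -0.01 w 0.1 z [-0.e+00 -1.e-04 -1.e+00]
t 5.23 x 0.47 y -40.48 z 29.31  Fx -0.5 Fy -2.5 Fz -0.4 yaw err deg -0.04 w 0.2 z [ 1.0e-04 -1.1e-03 -1.0e+00]
```

```bash
python3 -m inch '[[[0,0,0],[0,-0.7,0],0],[[0,0,0],[0,-0.7,0],0],[[0,0,0],[0,-0.6,0],0]]'>/dev/null; python3 st.py
python3 -m inch '[[[0,0,0],[0,-0.5,0],0],[[0,0,0],[0,-0.5,0],0],[[0,0,0],[0,-0.5,0],0]]'>/dev/null; python3 st.py
```

```text
t 5.48 x 0.47 y -37.77 z 29.29  Fx -0.5 Fy -3.0 Fz 0.2 yaw err deg -0.02 w 0.1 z [-0.e+00 -3.e-04 -1.e+00]
t 5.73 x 0.50 y -36.09 z 29.28  Fx 0.0 Fy -1.7 Fz -0.4 yaw err deg -0.01 w -0.1 z [ 0.e+00 -2.e-04 -1.e+00]
```

```bash
python3 -m inch '[[[0,0,0],[0,-0.5,0],0],[[0,0,0],[0,-0.5,0],0]]'>/dev/null; python3 st.py
python3 -m inch '[[[0,0,0],[0,-0.5,0],0],[[0,0,0],[0,-0.5,0],0]]'>/dev/null; python3 st.py
```

```text
t 5.90 x 0.51 y -35.02 z 29.29  Fx -0.1 Fy -2.0 Fz 0.2 yaw err deg -0.01 w -0.1 z [-0.e+00 -1.e-04 -1.e+00]
t 6.07 x 0.48 y -34.05 z 29.28  Fx -0.0 Fy -3.1 Fz 0.1 yaw err deg -0.01 w -0.2 z [-0.e+00 -1.e-04 -1.e+00]
```

```bash
python3 -m inch '[[[0,0,0],[0,-0.3,0],0],[[0,0,0],[0,-0.2,0],0]]'>/dev/null; python3 st.py
python3 -m inch '[[[0,0,0],[0,-0.3,0],0],[[0,0,0],[0,-0.2,0],0]]'>/dev/null; python3 st.py
```

```text
t 6.23 x 0.50 y -33.52 z 29.29  Fx -0.2 Fy -1.9 Fz -1.0 yaw err deg -0.01 w 0.4 z [ 0.e+00 -1.e-04 -1.e+00]
t 6.40 x 0.48 y -33.07 z 29.27  Fx 0.6 Fy -2.0 Fz -0.1 yaw err deg -0.01 w -0.3 z [-1.e-04 -1.e-04 -1.e+00]
```

```bash
python3 -m inch '[[[0,0,0],[0,-0.2,0],0],[[0,0,0],[0,-0.2,0],0]]'>/dev/null; python3 st.py
python3 -m inch '[[[0,0,0],[0,-0.2,0],0],[[0,0,0],[0,-0.2,0],0]]'>/dev/null; python3 st.py
```

```text
t 6.57 x 0.47 y -32.71 z 29.27  Fx -0.5 Fy -2.3 Fz -0.5 yaw err deg -0.01 w -0.1 z [-0.e+00 -1.e-04 -1.e+00]
t 6.73 x 0.52 y -32.26 z 29.30  Fx -0.8 Fy -2.1 Fz 0.2 yaw err deg -0.01 w -0.2 z [ 0.e+00 -1.e-04 -1.e+00]
```

```bash
cat >> st.py <<'E'
import sys
f=r.read_state()['contact_force']; sys.exit(int(np.hypot(f[0],f[1])>5))
E
python3 -m inch '[[[0,0,0],[0,-0.2,0],0],[[0,0,0],[0,-0.2,0],0]]'>/dev/null && python3 st.py &&
python3 -m inch '[[[0,0,0],[0,-0.2,0],0],[[0,0,0],[0,-0.2,0],0]]'>/dev/null && python3 st.py &&
python3 -m inch '[[[0,0,0],[0,-0.2,0],0],[[0,0,0],[0,-0.2,0],0]]'>/dev/null && python3 st.py &&
python3 -m inch '[[[0,0,0],[0,-0.2,0],0],[[0,0,0],[0,-0.2,0],0]]'>/dev/null && python3 st.py &&
python3 -m inch '[[[0,0,0],[0,-0.2,0],0],[[0,0,0],[0,-0.2,0],0]]'>/dev/null && python3 st.py
```

```text
t 6.90 x 0.48 y -32.05 z 29.29  Fx -0.2 Fy -2.8 Fz -0.4 yaw err deg -0.01 w -0.0 z [-0.e+00 -3.e-04 -1.e+00]
t 7.07 x 0.51 y -32.01 z 29.33  Fx -1.1 Fy -3.9 Fz 1.1 yaw err deg -0.02 w 0.1 z [ 1.e-04 -7.e-04 -1.e+00]
t 7.23 x 0.49 y -31.98 z 29.32  Fx 0.4 Fy -5.0 Fz -0.1 yaw err deg -0.04 w -0.1 z [ 2.0e-04 -1.1e-03 -1.0e+00]
```

```bash
python3 -m inch '[[[0,0,0],[0,-0.3,0],0],[[0,0,0],[0,-0.3,0],0],[[0,0,0],[0,0,0],0]]'>/dev/null ; python3 st.py
python3 -m inch '[[[0,0,0],[0,-0.3,0],0],[[0,0,0],[0,-0.2,0],0],[[0,0,0],[0,0,0],0],[[0,0,0],[0,0,0],0]]'>/dev/null ; python3 st.py
```

```text
t 7.48 x 0.47 y -31.93 z 29.30  Fx -0.2 Fy -6.7 Fz -1.1 yaw err deg -0.06 w -0.1 z [ 2.0e-04 -1.7e-03 -1.0e+00]
t 7.82 x 0.48 y -31.92 z 29.33  Fx -0.5 Fy -6.7 Fz -0.6 yaw err deg -0.07 w 0.0 z [ 3.0e-04 -2.2e-03 -1.0e+00]
```

```bash
python3 -m inch '[[[0,0,0],[0,-0.3,0],0],[[0,0,0],[0,0,0],0]]'>/dev/null ; python3 st.py
python3 -m inch '[[[0,0,0],[0,3,0],0],[[0,0,0],[0,5,0],0],[[0,0,0],[0,6,0],0],[[0,0,0],[0,0,-15],0],[[0,0,0],[0,0,-25],0]]'>/dev/null ; python3 st.py
python3 -m inch '[[[0,0,0],[0,0,-25],0],[[0,0,0],[0,-15,0],0],[[0,0,0],[0,-35,0],0],[[0,0,0],[0,-40,0],0],[[0,0,0],[0,-35,0],0]]'>/dev/null ; python3 st.py
python3 -m inch '[[[0,0,0],[0,-20,0],0],[[0,0,0],[0,0,0],0],[[0,0,0],[0,0,0],0],[[0,0,0],[0,0,0],0]]'>/dev/null ; python3 st.py
```

```text
t 7.98 x 0.44 y -31.92 z 29.34  Fx 0.3 Fy -7.2 Fz -0.8 yaw err deg -0.08 w -0.2 z [ 3.0e-04 -2.6e-03 -1.0e+00]
t 8.40 x -1.95 y -43.16 z 67.15  Fx 0.5 Fy 0.3 Fz 0.5 yaw err deg -0.01 w 0.1 z [-0.0061  0.0019 -1.    ]
t 8.82 x 0.41 y 83.57 z 94.67  Fx 0.7 Fy 0.6 Fz 0.4 yaw err deg -0.04 w 0.1 z [ 5.0e-04  1.3e-03 -1.0e+00]
t 9.15 x 0.45 y 100.62 z 94.10  Fx -0.1 Fy 0.4 Fz 0.2 yaw err deg -0.03 w -0.1 z [-4.e-04 -4.e-04 -1.e+00]
```

Clear on the left (face contact expected near y = 82). Descend 65 mm and approach.

```bash
python3 -m inch '[[[0,0,0],[0,0,15],0],[[0,0,0],[0,0,25],0],[[0,0,0],[0,0,17],0],[[0,0,0],[0,0,8],0],[[0,0,0],[0,0,0],0]]'>/dev/null ; python3 st.py
python3 -m inch '[[[0,0,0],[0,2,0],0],[[0,0,0],[0,3,0],0],[[0,0,0],[0,3,0],0],[[0,0,0],[0,3,0],0],[[0,0,0],[0,1,0],0]]'>/dev/null ; python3 st.py
python3 -m inch '[[[0,0,0],[0,0.7,0],0],[[0,0,0],[0,0.7,0],0],[[0,0,0],[0,0.7,0],0],[[0,0,0],[0,0.7,0],0],[[0,0,0],[0,0.7,0],0]]'>/dev/null ; python3 st.py
python3 -m inch '[[[0,0,0],[0,0.7,0],0],[[0,0,0],[0,0.7,0],0],[[0,0,0],[0,0.7,0],0],[[0,0,0],[0,0.7,0],0],[[0,0,0],[0,0.7,0],0]]'>/dev/null ; python3 st.py
```

```text
t 9.57 x -1.07 y 99.62 z 27.29  Fx -0.7 Fy -0.5 Fz -0.1 yaw err deg -0.14 w -0.0 z [-4.2e-03 -8.0e-04 -1.0e+00]
t 9.98 x 1.09 y 88.35 z 29.98  Fx 0.0 Fy 1.2 Fz 0.2 yaw err deg -0.07 w -0.2 z [ 1.3e-03 -5.0e-04 -1.0e+00]
t 10.40 x 0.59 y 87.00 z 29.45  Fx 0.3 Fy 3.5 Fz -0.8 yaw err deg 0.03 w 0.3 z [ 2.0e-04  1.4e-03 -1.0e+00]
t 10.82 x 0.65 y 82.55 z 29.40  Fx -0.6 Fy 2.2 Fz 1.7 yaw err deg 0.00 w 0.2 z [ 2.e-04  3.e-04 -1.e+00]
```

```bash
python3 -m inch '[[[0,0,0],[0,1,0],0],[[0,0,0],[0,1,0],0],[[0,0,0],[0,1,0],0],[[0,0,0],[0,1,0],0],[[0,0,0],[0,1,0],0]]'>/dev/null ; python3 st.py &&
python3 -m inch '[[[0,0,0],[0,1,0],0],[[0,0,0],[0,1,0],0],[[0,0,0],[0,1,0],0],[[0,0,0],[0,1,0],0],[[0,0,0],[0,1,0],0]]'>/dev/null && python3 st.py &&
python3 -m inch '[[[0,0,0],[0,1,0],0],[[0,0,0],[0,1,0],0],[[0,0,0],[0,1,0],0],[[0,0,0],[0,1,0],0],[[0,0,0],[0,1,0],0]]'>/dev/null && python3 st.py &&
python3 -m inch '[[[0,0,0],[0,1,0],0],[[0,0,0],[0,1,0],0],[[0,0,0],[0,1,0],0],[[0,0,0],[0,1,0],0],[[0,0,0],[0,1,0],0]]'>/dev/null && python3 st.py &&
python3 -m inch '[[[0,0,0],[0,1,0],0],[[0,0,0],[0,1,0],0],[[0,0,0],[0,1,0],0],[[0,0,0],[0,1,0],0],[[0,0,0],[0,1,0],0]]'>/dev/null && python3 st.py &&
python3 -m inch '[[[0,0,0],[0,1,0],0],[[0,0,0],[0,1,0],0],[[0,0,0],[0,1,0],0],[[0,0,0],[0,1,0],0],[[0,0,0],[0,1,0],0]]'>/dev/null && python3 st.py &&
python3 -m inch '[[[0,0,0],[0,1,0],0],[[0,0,0],[0,1,0],0],[[0,0,0],[0,1,0],0],[[0,0,0],[0,1,0],0],[[0,0,0],[0,1,0],0]]'>/dev/null && python3 st.py
```

```text
t 11.23 x 0.59 y 77.29 z 29.36  Fx 0.4 Fy 3.3 Fz 1.8 yaw err deg -0.01 w -0.0 z [ 2.e-04  0.e+00 -1.e+00]
t 11.65 x 0.59 y 72.33 z 29.35  Fx -0.3 Fy 3.4 Fz 3.1 yaw err deg -0.00 w -0.0 z [ 1.e-04  0.e+00 -1.e+00]
t 12.07 x 0.51 y 67.22 z 29.29  Fx -0.1 Fy 4.1 Fz 2.9 yaw err deg -0.01 w -0.1 z [-0.e+00 -1.e-04 -1.e+00]
t 12.48 x 0.51 y 62.25 z 29.27  Fx -0.3 Fy 4.4 Fz 2.5 yaw err deg -0.01 w 0.0 z [-0. -0. -1.]
t 12.90 x 0.49 y 57.19 z 29.28  Fx 0.7 Fy 4.7 Fz 2.8 yaw err deg -0.01 w -0.2 z [-0.e+00 -1.e-04 -1.e+00]
t 13.32 x 0.49 y 52.17 z 29.27  Fx 0.2 Fy 4.4 Fz 2.5 yaw err deg -0.01 w -0.2 z [-0.e+00 -1.e-04 -1.e+00]
t 13.73 x 0.46 y 47.23 z 29.26  Fx -0.4 Fy 3.8 Fz 2.3 yaw err deg -0.00 w 0.0 z [-1.e-04 -1.e-04 -1.e+00]
```

```bash
sed -i 's/>5)/>6)/' st.py
python3 -m inch '[[[0,0,0],[0,1,0],0],[[0,0,0],[0,1,0],0],[[0,0,0],[0,1,0],0],[[0,0,0],[0,1,0],0],[[0,0,0],[0,0.6,0],0]]'>/dev/null ; python3 st.py &&
python3 -m inch '[[[0,0,0],[0,0.6,0],0],[[0,0,0],[0,0.6,0],0],[[0,0,0],[0,0.6,0],0]]'>/dev/null && python3 st.py &&
python3 -m inch '[[[0,0,0],[0,0.3,0],0],[[0,0,0],[0,0.3,0],0],[[0,0,0],[0,0.3,0],0]]'>/dev/null && python3 st.py &&
python3 -m inch '[[[0,0,0],[0,0.3,0],0],[[0,0,0],[0,0.3,0],0],[[0,0,0],[0,0.3,0],0]]'>/dev/null && python3 st.py &&
python3 -m inch '[[[0,0,0],[0,0.3,0],0],[[0,0,0],[0,0.3,0],0],[[0,0,0],[0,0.3,0],0]]'>/dev/null && python3 st.py &&
python3 -m inch '[[[0,0,0],[0,0.3,0],0],[[0,0,0],[0,0.3,0],0],[[0,0,0],[0,0.3,0],0]]'>/dev/null && python3 st.py &&
python3 -m inch '[[[0,0,0],[0,0.3,0],0],[[0,0,0],[0,0.3,0],0],[[0,0,0],[0,0.3,0],0]]'>/dev/null && python3 st.py &&
python3 -m inch '[[[0,0,0],[0,0.3,0],0],[[0,0,0],[0,0.3,0],0],[[0,0,0],[0,0.3,0],0]]'>/dev/null && python3 st.py
```

```text
t 14.15 x 0.47 y 42.52 z 29.26  Fx -0.0 Fy 3.4 Fz 2.6 yaw err deg -0.02 w 0.1 z [-1.e-04 -2.e-04 -1.e+00]
t 14.40 x 0.46 y 40.87 z 29.27  Fx 0.1 Fy 3.8 Fz 2.0 yaw err deg -0.01 w -0.1 z [-1.e-04 -1.e-04 -1.e+00]
t 14.65 x 0.48 y 40.00 z 29.27  Fx 0.3 Fy 3.8 Fz 1.9 yaw err deg -0.01 w 0.0 z [-1.e-04 -1.e-04 -1.e+00]
t 14.90 x 0.47 y 39.06 z 29.26  Fx -0.6 Fy 4.2 Fz 1.9 yaw err deg -0.01 w 0.2 z [-1.e-04 -1.e-04 -1.e+00]
t 15.15 x 0.50 y 38.18 z 29.28  Fx 1.0 Fy 4.1 Fz 1.0 yaw err deg -0.01 w -0.0 z [-0.e+00 -1.e-04 -1.e+00]
t 15.40 x 0.48 y 37.24 z 29.27  Fx 0.4 Fy 3.9 Fz 1.8 yaw err deg -0.01 w -0.3 z [-1.e-04 -1.e-04 -1.e+00]
t 15.65 x 0.48 y 37.04 z 29.28  Fx -0.1 Fy 6.2 Fz 2.5 yaw err deg 0.01 w -0.3 z [-1.e-04  7.e-04 -1.e+00]
```

```bash
python3 -m inch '[[[0,0,0],[0,0.3,0],0],[[0,0,0],[0,0.3,0],0],[[0,0,0],[0,0,0],0]]'>/dev/null ; python3 st.py
python3 -m inch '[[[0,0,0],[0,0.3,0],0],[[0,0,0],[0,0.3,0],0],[[0,0,0],[0,0,0],0],[[0,0,0],[0,0,0],0]]'>/dev/null ; python3 st.py
```

```text
t 15.90 x 0.46 y 37.03 z 29.27  Fx 0.1 Fy 6.1 Fz 1.7 yaw err deg 0.03 w -0.1 z [-2.0e-04  1.3e-03 -1.0e+00]
t 16.23 x 0.49 y 36.96 z 29.30  Fx 0.6 Fy 7.4 Fz 1.7 yaw err deg 0.05 w -0.1 z [-1.0e-04  1.9e-03 -1.0e+00]
```

```bash
python3 -m inch '[[[0,0,0],[0,0.3,0],0],[[0,0,0],[0,0.3,0],0],[[0,0,0],[0,0,0],0],[[0,0,0],[0,0,0],0]]'>/dev/null ; python3 st.py
python3 -m inch '[[[0,0,0],[0,-3,0],0],[[0,0,0],[0,-5,0],0],[[0,0,0],[0,-6,0],0],[[0,0,0],[0,0,-15],0],[[0,0,0],[0,0,-25],0]]'>/dev/null ; python3 st.py
python3 -m inch '[[[0,0,0],[0,0,-25],0],[[0,0,0],[0,15,0],0],[[0,0,0],[0,35,0],0],[[0,0,0],[0,40,0],0],[[0,0,0],[0,35,0],0]]'>/dev/null ; python3 st.py
python3 -m inch '[[[0,0,0],[0,20,0],0],[[0,0,0],[0,0,0],0],[[0,0,0],[0,0,0],0],[[0,0,0],[0,0,0],0]]'>/dev/null ; python3 look.py w2
python3 - <<'E'
from h import *
I=cv2.imread("pics/w2.png"); cv2.imwrite("pics/w2.png",I)
E
```

```text
t 16.57 x 0.45 y 36.97 z 29.29  Fx 0.7 Fy 8.4 Fz 1.7 yaw err deg 0.07 w -0.1 z [-2.0e-04  2.6e-03 -1.0e+00]
t 16.98 x -2.23 y 48.26 z 67.05  Fx 0.5 Fy -0.7 Fz 0.2 yaw err deg 0.00 w -0.2 z [-0.0064 -0.001  -1.    ]
t 17.40 x 0.06 y -79.01 z 94.51  Fx 0.2 Fy -0.8 Fz 0.1 yaw err deg 0.00 w 0.0 z [ 2.0e-04 -2.3e-03 -1.0e+00]
t 17.73 x 0.26 y -95.61 z 94.07  Fx 0.3 Fy 0.4 Fz 0.1 yaw err deg 0.01 w -0.1 z [-7.e-04  3.e-04 -1.e+00]
```

View pics/w2.png

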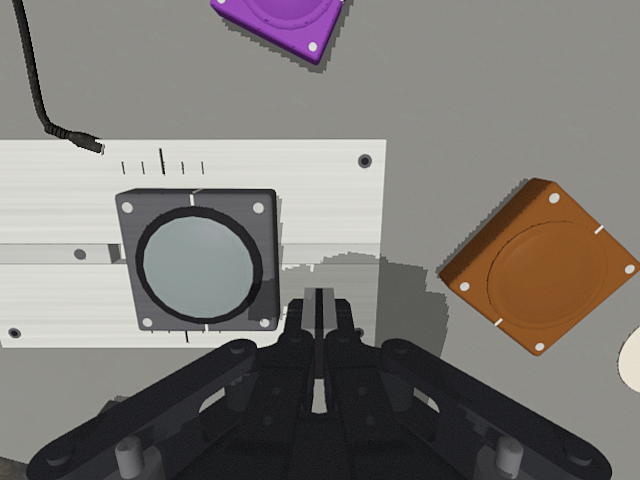

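The view shows the carriage at the right end: its top mark is at (192,197) and the index line at (162,161), with the slot's left part visible. The fingertips at (318,292) are clear of its right face, so I'll descend and push left to y = -57.

```bash
python3 -m inch '[[[0,0,0],[0,0,15],0],[[0,0,0],[0,0,25],0],[[0,0,0],[0,0,17],0],[[0,0,0],[0,0,8],0],[[0,0,0],[0,0,0],0]]'>/dev/null ; python3 st.py
python3 -m inch '[[[0,0,0],[0,-2,0],0],[[0,0,0],[0,-3,0],0],[[0,0,0],[0,-3,0],0],[[0,0,0],[0,-2,0],0],[[0,0,0],[0,-1,0],0]]'>/dev/null ; python3 st.py
python3 -m inch '[[[0,0,0],[0,-0.7,0],0],[[0,0,0],[0,-0.7,0],0],[[0,0,0],[0,-0.7,0],0],[[0,0,0],[0,-0.7,0],0],[[0,0,0],[0,-0.7,0],0]]'>/dev/null ; python3 st.py &&
python3 -m inch '[[[0,0,0],[0,-1,0],0],[[0,0,0],[0,-1,0],0],[[0,0,0],[0,-1,0],0],[[0,0,0],[0,-1,0],0],[[0,0,0],[0,-1,0],0]]'>/dev/null && python3 st.py &&
python3 -m inch '[[[0,0,0],[0,-1,0],0],[[0,0,0],[0,-1,0],0],[[0,0,0],[0,-1,0],0],[[0,0,0],[0,-1,0],0],[[0,0,0],[0,-1,0],0]]'>/dev/null && python3 st.py &&
python3 -m inch '[[[0,0,0],[0,-1,0],0],[[0,0,0],[0,-1,0],0],[[0,0,0],[0,-1,0],0],[[0,0,0],[0,-1,0],0],[[0,0,0],[0,-1,0],0]]'>/dev/null && python3 st.py
```

```text
t 18.20 x -0.99 y -94.60 z 27.46  Fx 0.5 Fy -0.1 Fz 0.3 yaw err deg 0.13 w -0.2 z [-0.0039  0.0011 -1.    ]
t 18.62 x 1.05 y -84.87 z 30.07  Fx -0.3 Fy -0.3 Fz 1.0 yaw err deg 0.03 w -0.1 z [ 1.3e-03 -3.0e-04 -1.0e+00]
t 19.03 x 0.43 y -82.07 z 29.26  Fx -0.2 Fy -2.2 Fz 0.1 yaw err deg -0.02 w 0.0 z [-1.e-04 -3.e-04 -1.e+00]
t 19.45 x 0.43 y -77.11 z 29.27  Fx 0.5 Fy -2.4 Fz 1.1 yaw err deg -0.03 w -0.1 z [-0.e+00 -3.e-04 -1.e+00]
t 19.87 x 0.49 y -71.76 z 29.30  Fx 0.2 Fy -1.9 Fz 0.5 yaw err deg -0.01 w 0.1 z [-0.e+00 -1.e-04 -1.e+00]
t 20.28 x 0.51 y -66.80 z 29.30  Fx 0.3 Fy -2.2 Fz -0.3 yaw err deg -0.01 w -0.3 z [ 0.e+00 -1.e-04 -1.e+00]
```

```bash
python3 -m inch '[[[0,0,0],[0,-1,0],0],[[0,0,0],[0,-1,0],0],[[0,0,0],[0,-1,0],0],[[0,0,0],[0,-1,0],0],[[0,0,0],[0,-1,0],0]]'>/dev/null && python3 st.py &&
python3 -m inch '[[[0,0,0],[0,-1,0],0],[[0,0,0],[0,-1,0],0],[[0,0,0],[0,-0.8,0],0],[[0,0,0],[0,-0.5,0],0],[[0,0,0],[0,0,0],0]]'>/dev/null && python3 st.py
```

```text
t 20.70 x 0.48 y -61.80 z 29.29  Fx -0.8 Fy -1.8 Fz 0.3 yaw err deg -0.01 w 0.0 z [-0.e+00 -1.e-04 -1.e+00]
t 21.12 x 0.47 y -58.32 z 29.27  Fx -0.2 Fy -1.5 Fz -0.2 yaw err deg 0.01 w -0.0 z [-1.e-04  1.e-04 -1.e+00]
```

```bash
python3 -m inch '[[[0,0,0],[0,-0.5,0],0],[[0,0,0],[0,-0.4,0],0],[[0,0,0],[0,-0.4,0],0],[[0,0,0],[0,0,0],0],[[0,0,0],[0,0,0],0]]'>/dev/null && python3 st.py
```

```text
t 21.53 x 0.47 y -57.21 z 29.28  Fx -0.6 Fy -2.1 Fz -0.7 yaw err deg -0.01 w -0.1 z [-1.e-04  0.e+00 -1.e+00]
```

```bash
python3 -m inch '[[[0,0,0],[0,3,0],0],[[0,0,0],[0,5,0],0],[[0,0,0],[0,6,0],0],[[0,0,0],[0,0,-15],0],[[0,0,0],[0,0,-30],0]]'>/dev/null
python3 -m inch '[[[0,0,0],[0,0,-40],0],[[0,0,0],[0,0,-40],0],[[0,0,0],[0,-15,-36],0],[[0,0,0],[0,-35,-20],0],[[0,0,0],[0,-20,0],0]]'>/dev/null
python3 -m inch '[[[0,0,0],[0,0,0],0],[[0,0,0],[0,0,0],0],[[0,0,0],[0,0,0],0],[[0,0,0],[0,0,0],0]]'>/dev/null
python3 look.py w3
python3 -c "
import cv2
I=cv2.imread('pics/w3.png')[120:290,200:440];cv2.imwrite('pics/w3c.png',cv2.resize(I,None,fx=3.3,fy=3.3,interpolation=cv2.INTER_CUBIC))"
```

```text
t 22.70 x 0.04 y -2.92 z 209.48  Fx 0.9 Fy 0.3 Fz -0.2 yaw err deg -0.14 w 0.1 z [-1.5e-03 -3.0e-04 -1.0e+00]
```

View pics/w3c.png

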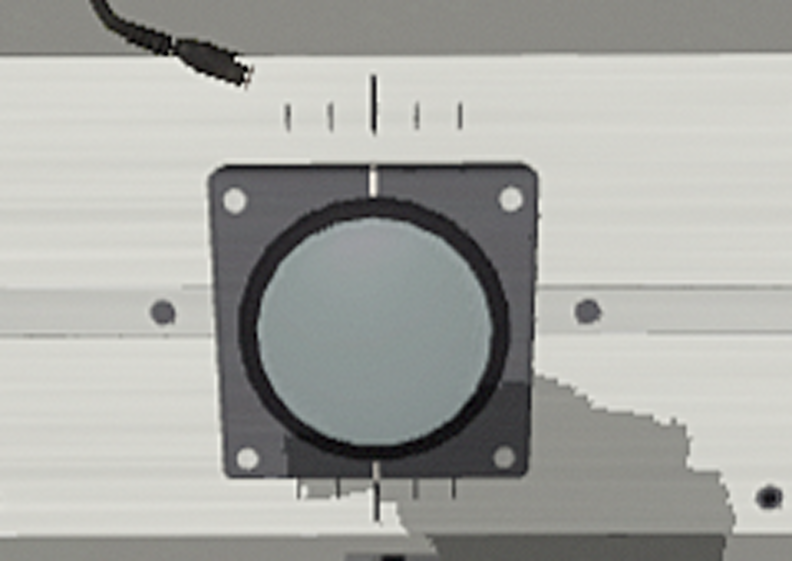

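The crop shows the carriage's white marks at (373,182) and (376,470), in line with the index line at (374,103) and (377,502). The offset is under 0.5 mm and the robot is clear, so I'll hand it in.

```bash
python3 -c "
from bench import r
print(r.sign_off())"
```

```text
the job is handed in; nothing more can be done
None
```

The carriage was pressed against the left stop (about 7 N), then the right stop (about 8 N), then tapped back to the index line (under 0.5 mm off in the last wrist image), and the job was handed in at about 23 s; no verdict came back.

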